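# Pack and wedge a carving blank tight in the bench hook

## Robot

A 6-joint arm with a two-finger parallel gripper is mounted at the origin on the work surface. World frame = base frame: x ahead of the robot, y to its left, z up, the work surface at z = 0. Lengths are in m, angles in degrees, forces in N, time in s.
With the tool pointing down it reaches from about 0.25 to 0.725 m from the base axis. Payload 9.7 kg.
Tool frame: the origin (TCP) lies midway between the tips of the shut fingers; the grasp point (between the pads) lies bot.hold_point_z behind it (bot.hold_point_z is the distance from the TCP to the grasp point, in m); z points along the fingers, y is the line along which they close (so a half turn about z gives the same grasp; the last joint's range is limited). The gripper opens to 85 mm and grips with 20 to 120 N. Pads are 22 mm wide; open, the fingers measure 114 mm over their backs; the gripper's body (76 mm by 85 mm) begins 54 mm behind the grasp point. The pads swing forward as they close: fully open they stand 13 mm farther back than shut.
Start: joints at [65.317, 4.979, 10.078, 95.1, 0, 90], TCP at [0.23, 0.5, 0.231] pointing down, gripper open.
Joint ranges: [-179.16, 179.16], [-48.56, 103.87], [-65.8, 70.77], [-126.05, 130.52], [-82.76, 87.17], [-180, 180]. Speed limits (degrees/s): [127.2, 127.2, 147.25, 180, 180, 180].

## Interface

Orientations are given as [roll, pitch, yaw] about the fixed x, y, z axes, in that order (R = Rz(yaw) Ry(pitch) Rx(roll)).
In Python, from workcell import bot, camera, camera_model, ticket gives the robot as it stands.
- The arm moves only by the tool send_rows, never from a script. Its argument "targets" is text: rows parted by semicolons, each of 5 numbers parted by spaces: the shift along the tool's x, y, z in mm, then the turn about the tool's z in degrees, then the closure in counts, from 0 (fully open) to 255 (shut). A call has 1 to 20 rows; each row is the pose to reach, as a shift and turn from the pose commanded when the call began, along the tool's axes at that moment; what a row does not reach only later rows make up. A row lasts 1/8 s, in which the tool goes at most 62.5 mm and 10.7 degrees, less where a joint would pass 70% of its speed; a pose out of reach is approached as far as the arm can. A call with a gripper value outside its range is refused whole. The fingers move at their own pace and stop on an object; "newtons" is the grip in N (left out, the last holds). Time passes only in rows, so rows that repeat a pose let the fingers close. It gives the time, the measured TCP pose, the force, the opening and the grip force at its end, in the units of the state.
- bot.get_obs(): the state, without advancing time (a new reading comes with each control period).
- camera(name): name is "scene" or "top" or "wrist"; returns the picture (420x560x3 uint8, blue, green, red); there is no depth.
- camera_model(name): a dict with "K" (3x3 intrinsics, pixels), "dist_coeffs" ([k1, k2, p1, p2, k3] as OpenCV has them; the pictures are not rectified), "pose" (4x4, takes a point from camera to world coordinates); the wrist camera has in their place "T_tool_cam" (4x4, takes a point from camera to tool coordinates, whose origin is the TCP and whose axes are the flange's). Camera axes: x right, y down, z forward; pixel columns grow to the right and rows downward; lengths in m; the calibration is good to about 2 mm. A picture is of the moment at which its call begins: read the wrist's pose just before it. camera_model takes no time and is no camera call.
- ticket.job_done(): hands the job in; it is judged then, once.
The state is a dict: "time": time; "q": joint angles; "qd": joint speeds; "joint_efforts": joint torques, N m; "ee_pos": TCP position; "tcp_rot": TCP orientation; "wrist_force": force on the tool from outside, world axes, zero at the start; "torque": the same for the moment, N m; "opening": finger opening in m; "grasp_force": force on a finger pad.
Only numpy, scipy, OpenCV 4.12 (cv2) and the standard library are available. Lean on these libraries where they do the work, as an engineer would, in place of code of your own. Each camera call takes 0.05 s, during which the arm holds its last target. There are 200 camera calls.

## Task

Pack the carving blank tight in the bench hook: stand one packer at a time upright in the gap between blank and end stop until what is left of the gap is one the wedge can jam in, then slide the wedge in, thin end first, lying on the bed, until you feel it jam between the packers and the end stop (if it would run right in to the back rail, another packer is needed). The blank must end up squeezed against the fence, and you finish while still holding the wedge pressed in, by hand on its tail: do not let go. Leave the mallet, the bowl and the carved figure alone.

Things in the scene. Friction and masses are not known exactly. Their poses are not given: they have to be found in the camera images.
- bed: bench hook: fixed board, x -120..90, y -130..85 mm in its frame, top face z 15; origin on the table below the gap mouth. Back rail (18 thick, top at z 45) along y, inner face at x 70. Wedge goes in along +x. Fence, blank, gap, stop follow along +y, share its yaw and reach back to the rail (blank 1.5 mm short). Origins on it (x, y, z): fence 25, -115, 15; stop 35, varying 19..50, 15.
- fence: fixed fence on the board, 90 (x) x 20 (y) x 30 mm high; origin at the centre of its underside; its +y face (10 mm from the origin) bears the blank.
- blank: carving blank, a loose wooden panel 90 (x) x 75 (y) x 30 mm high with a shallow carved rosette on top, about 0.16 kg, lying on the board about 1 mm off the fence and 1.5 mm off the back rail; origin at the centre of its underside.
- stop: end stop, fixed wooden block on the board, 70 (x) x 40 (y) x 30 mm high with two bolt heads on top (5 mm high); origin at the centre of its underside. Its -y face (20 mm from the origin) bounds the gap; its -x end (35 mm from the origin) is the gap mouth. Its place varies: with the blank against the fence the gap is 29 to 60 mm wide, so one or two packers are needed.
- packer_a: wooden packer standing on edge, pale wood: foot 70 long (x) x 16 thick (y) x 32 high, on it a centred finger tab 40 long x 16 thick reaching up to 66 above the underside; about 40 g, loose; origin at the centre of its underside. All three packers are alike.
- packer_b: wooden packer standing on edge, pale wood: foot 70 long (x) x 16 thick (y) x 32 high, on it a centred finger tab 40 long x 16 thick reaching up to 66 above the underside; about 40 g, loose; origin at the centre of its underside. All three packers are alike.
- packer_c: wooden packer standing on edge, pale wood: foot 70 long (x) x 16 thick (y) x 32 high, on it a centred finger tab 40 long x 16 thick reaching up to 66 above the underside; about 40 g, loose; origin at the centre of its underside. All three packers are alike.
- wedge: wooden wedge lying on its flat side, 30 mm high, 115 long, about 90 g, loose. Tail block 45 long (x) x 40 wide (y); ahead of it (+x) a taper, 34 mm wide narrowing evenly on both sides over 70 mm to a blunt 6 mm tip (0.4 mm per mm). Origin at the centre of the tail's underside; +x points to the thin end. Jams in a remaining gap of 10 to 31 mm and then stays by wood friction.
- wedge_tip (a point): middle of the wedge's thin end, 92.5 mm ahead (+x) of the wedge's origin and 15 mm above its underside
- mallet: wooden mallet standing on its head, 84 mm across, 175 mm high; origin at the centre of its underside; leave alone
- bowl: dark wooden bowl, 110 mm across, 50 mm high; origin at the centre of its underside; leave alone
- figure: carved round wooden figure, 64 mm across, 120 mm high; origin at the centre of its underside; leave alone
Mind the look-alikes: they are no part of the job. Leave any blue look-alike of the packer_a alone. What is shaped like the blank but purple is not meant.

How it is judged (in metres and radians):
On the way, in this order (a step that is already met when the one before it is completed fails the run):
1. a packer stands in the gap between blank and end stop (((x of packer_a in the frame of stop between -0.03 and 0.03 m and y of packer_a in the frame of stop between -0.082 and -0.024 m and z of packer_a in the frame of stop below 0.008 m and angle between packer_a's own z axis and vertical below 0.25 rad and linear speed of packer_a below 0.05 m/s) or (x of packer_b in the frame of stop between -0.03 and 0.03 m and y of packer_b in the frame of stop between -0.082 and -0.024 m and z of packer_b in the frame of stop below 0.008 m and angle between packer_b's own z axis and vertical below 0.25 rad and linear speed of packer_b below 0.05 m/s) or (x of packer_c in the frame of stop between -0.03 and 0.03 m and y of packer_c in the frame of stop between -0.082 and -0.024 m and z of packer_c in the frame of stop below 0.008 m and angle between packer_c's own z axis and vertical below 0.25 rad and linear speed of packer_c below 0.05 m/s))), for 0.2 s.
2. the thin end of the wedge is in the mouth of the gap, with a packer in the gap (x of wedge_tip in the frame of stop above -0.029 m and y of wedge_tip in the frame of stop between -0.065 and -0.018 m and z of wedge_tip in the frame of stop between 0.005 and 0.03 m and ((x of packer_a in the frame of stop between -0.03 and 0.03 m and y of packer_a in the frame of stop between -0.082 and -0.024 m and z of packer_a in the frame of stop below 0.008 m and angle between packer_a's own z axis and vertical below 0.25 rad and linear speed of packer_a below 0.05 m/s) or (x of packer_b in the frame of stop between -0.03 and 0.03 m and y of packer_b in the frame of stop between -0.082 and -0.024 m and z of packer_b in the frame of stop below 0.008 m and angle between packer_b's own z axis and vertical below 0.25 rad and linear speed of packer_b below 0.05 m/s) or (x of packer_c in the frame of stop between -0.03 and 0.03 m and y of packer_c in the frame of stop between -0.082 and -0.024 m and z of packer_c in the frame of stop below 0.008 m and angle between packer_c's own z axis and vertical below 0.25 rad and linear speed of packer_c below 0.05 m/s))), for 0.1 s.
At the end, for the whole second after the job is handed in: Wedge flat and straight (0.2 rad), still, tip 6 to 65 mm into the gap; over 1 N wedge to stop, wedge to packer, and blank to a packer upright in the gap (0.25 rad); over 0.5 N blank to fence; blank flat and square (0.1 rad); fingers still on the wedge with over 2 N (x of wedge_tip in the frame of stop between -0.029 and 0.03 m and y of wedge_tip in the frame of stop between -0.065 and -0.018 m and z of wedge_tip in the frame of stop between 0.005 and 0.03 m and angle between the x axis of wedge and the x axis of stop, either way round below 0.2 rad and angle between wedge's own z axis and vertical below 0.2 rad and contact force between wedge and stop above 1 N and (contact force between wedge and packer_a above 1 N or contact force between wedge and packer_b above 1 N or contact force between wedge and packer_c above 1 N) and ((contact force between packer_a and blank above 1 N and (x of packer_a in the frame of stop between -0.03 and 0.03 m and y of packer_a in the frame of stop between -0.082 and -0.024 m and z of packer_a in the frame of stop below 0.008 m and angle between packer_a's own z axis and vertical below 0.25 rad and linear speed of packer_a below 0.05 m/s)) or (contact force between packer_b and blank above 1 N and (x of packer_b in the frame of stop between -0.03 and 0.03 m and y of packer_b in the frame of stop between -0.082 and -0.024 m and z of packer_b in the frame of stop below 0.008 m and angle between packer_b's own z axis and vertical below 0.25 rad and linear speed of packer_b below 0.05 m/s)) or (contact force between packer_c and blank above 1 N and (x of packer_c in the frame of stop between -0.03 and 0.03 m and y of packer_c in the frame of stop between -0.082 and -0.024 m and z of packer_c in the frame of stop below 0.008 m and angle between packer_c's own z axis and vertical below 0.25 rad and linear speed of packer_c below 0.05 m/s))) and contact force between blank and fence above 0.5 N and angle between the x axis of blank and the x axis of stop, either way round below 0.1 rad and angle between blank's own z axis and vertical below 0.1 rad and contact force between the fingers and wedge above 2 N and linear speed of wedge below 0.01 m/s); the arm keeps its last pose, push and grip.
It fails at once if the mallet was disturbed (moved more than 30 mm) (distance of mallet from where it was at the start of the episode above 0.03 m).
It fails at once if the bowl was disturbed (moved more than 30 mm) (distance of bowl from where it was at the start of the episode above 0.03 m).
It fails at once if the figure was disturbed (moved more than 30 mm) (distance of figure from where it was at the start of the episode above 0.03 m).
It also fails if it takes over 72 s, if anything falls off the work surface, if the arm or the gripper's body presses on something with over 40 N, if the wrist force passes 120 N, or if a joint passes its speed limit or range.

## Working session

There is one attempt and no reset: what is moved stays moved. The work goes in short steps, Python scripts to look and compute and a tool call to move; the robot and the scene stay as the last step left them, time stands still between calls to the robot, and variables do not carry over. Pictures are saved under pics/ and viewed, at most 10 in all, crops included, and the job is handed in when it is done.

Besides the shell and the picture viewer there is one more tool, called after "Request:" as a command line: name --argument value ..., lists and objects as JSON in quotes. send_rows: Moves the arm, as the interface text tells. Its arguments: {"type":"object","properties":{"targets":{"type":"string"},"newtons":{"type":"number"}},"required":["targets"]}

```bash
mkdir -p pics
cat > h.py <<'E'
import numpy as np,cv2
from workcell import bot,camera,camera_model,ticket
from scipy.spatial.transform import Rotation as R
def ray(m,uv,pose):
    K=np.array(m["K"],float);d=np.array(m["dist_coeffs"],float)
    p=cv2.undistortPoints(np.array([[uv]],float),K,d)[0,0]
    P=np.array(pose);v=P[:3,:3]@np.array([p[0],p[1],1]);return P[:3,3],v
def at(m,uv,z,pose=None):
    o,v=ray(m,uv,m["pose"] if pose is None else pose);return o+v*(z-o[2])/v[2]
def wpose():
    o=bot.get_obs();T=np.eye(4);T[:3,:3]=R.from_euler('xyz',o["tcp_rot"],degrees=True).as_matrix();T[:3,3]=o["ee_pos"]
    return T@np.array(camera_model("wrist")["T_tool_cam"])
def tri(rs):
    A=np.zeros((3,3));b=np.zeros(3)
    for o,v in rs:
        v=v/np.linalg.norm(v);M=np.eye(3)-np.outer(v,v);A+=M;b+=M@o
    return np.linalg.solve(A,b)
E
python3 - <<'E'
from h import *
for n in("top","scene"):cv2.imwrite(f"pics/{n}0.png",cv2.resize(camera(n),None,fx=1.42,fy=1.42))
print(bot.get_obs(),bot.hold_point_z)
for n in("top","scene"):print(np.round(camera_model(n)["pose"],3))
print(np.round(camera_model("wrist")["T_tool_cam"],3),camera_model("top")["K"])
E
```

```text
{'time': 0.1, 'q': array([6.53170918e+01, 5.00836699e+00, 1.00382142e+01, 9.51009458e+01,
       1.37224569e-03, 8.99999882e+01]), 'qd': array([ 0.02447037, -0.02246971,  0.15401837,  0.00790096,  0.06733883,
        0.02281495]), 'joint_efforts': array([-2.04432763e-03, -5.21560407e+01,  4.65653694e+01,  1.59733160e-02,
       -1.10880674e-05, -1.25182237e-05]), 'ee_pos': array([0.2295796 , 0.49955067, 0.23064298]), 'tcp_rot': array([-1.79928901e+02, -1.37225925e-03,  1.55317102e+02]), 'wrist_force': array([ 0.37343267,  0.42909157, -0.15138059]), 'torque': array([-0.03096365,  0.03423255, -0.00948502]), 'grasp_force': 0.0, 'opening': 0.08566671145817858} 0.0187
[[-0.014 -0.985  0.17   0.351]
 [-1.     0.018  0.026 -0.021]
 [-0.028 -0.169 -0.985  1.237]
 [ 0.     0.     0.     1.   ]]
[[ 0.821  0.47  -0.323  0.871]
 [ 0.57  -0.681  0.459 -0.418]
 [-0.004 -0.561 -0.828  0.813]
 [ 0.     0.     0.     1.   ]]
[[ 0.001 -0.957 -0.289  0.074]
 [ 1.     0.001 -0.     0.001]
 [ 0.001 -0.289  0.957 -0.143]
 [ 0.     0.     0.     1.   ]] [[397.74223706   0.         279.66081664]
 [  0.         397.74223706 208.80067883]
 [  0.           0.           1.        ]]
```

View pics/top0.png

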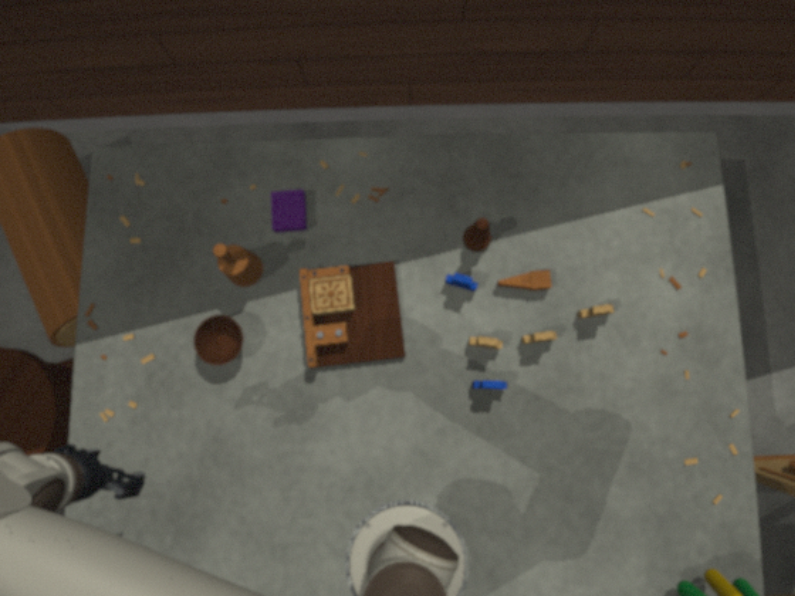

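View pics/scene0.png

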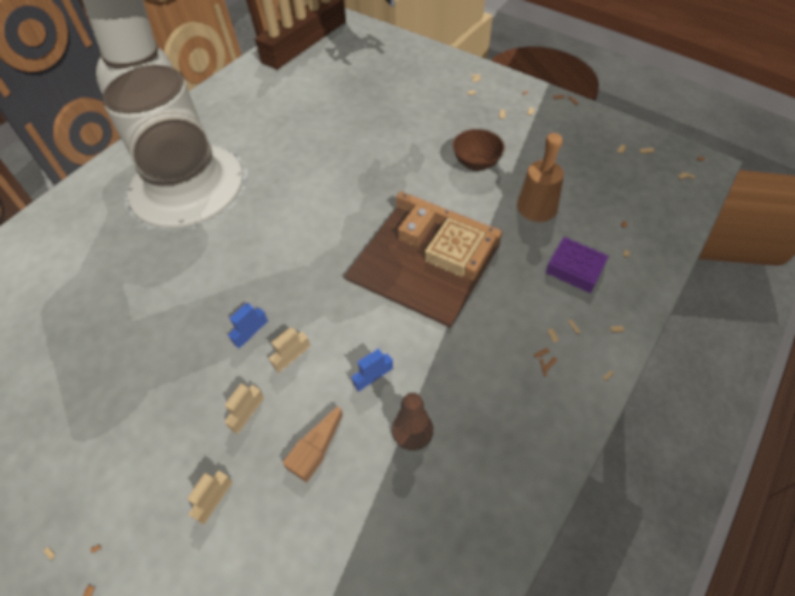

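The top view shows three pale packers at (487,342), (540,337) and (597,310) in the scaled picture. The wedge is at (525,280), with its tip to the left. The bed spans (300..405, 262..368), with the rail on the left, the blank at (331,295) and the stop at (330,333). The lookalikes are blue packers at (461,281) and (490,385) and a purple blank at (289,210), so I choose the pale packers and the patterned blank in the bed.

Run:
```python
from h import *
t=camera_model("top");s=camera_model("scene")
P={"pA":((487,342),(290,345),.05),"pB":((540,337),(243,403),.05),"pC":((597,310),(210,492),.05),"wtip":((500,283),(338,412),.03),"wtail":((550,278),(297,470),.03),"blank":((331,294),(456,243),.045),"bolt":((330,331),(418,219),.045),
"figure":((477,243),(412,430),.03),"bedBL":((405,360),(346,275),.015),"bedTL":((395,262),(451,322),.015)}
for k,(a,b,z) in P.items():
    a=np.array(a)/1.42;b=np.array(b)/1.42
    print(k,np.round(at(t,a,z),3),np.round(at(s,b,z),3),np.round(tri([ray(t,a,t["pose"]),ray(s,b,s["pose"])]),3))
```

```text
pA [ 0.455 -0.178  0.05 ] [ 0.467 -0.178  0.05 ] [ 0.459 -0.177  0.037]
pB [ 0.464 -0.29   0.05 ] [ 0.475 -0.293  0.05 ] [ 0.466 -0.292  0.035]
pC [ 0.519 -0.414  0.05 ] [ 0.53  -0.415  0.05 ] [ 0.522 -0.417  0.035]
wtip [ 0.585 -0.214  0.03 ] [ 0.593 -0.217  0.03 ] [ 0.588 -0.215  0.017]
wtail [ 0.594 -0.323  0.03 ] [ 0.601 -0.32   0.03 ] [ 0.597 -0.322  0.025]
blank [0.565 0.152 0.045] [0.57  0.151 0.045] [0.567 0.154 0.039]
bolt [0.485 0.154 0.045] [0.481 0.16  0.045] [0.485 0.153 0.052]
figure [ 0.676 -0.167  0.03 ] [ 0.701 -0.177  0.03 ] [ 0.689 -0.169 -0.009]
bedBL [ 0.423 -0.005  0.015] [ 0.436 -0.002  0.015] [ 0.427 -0.001  0.005]
bedTL [0.64  0.014 0.015] [0.643 0.022 0.015] [0.642 0.017 0.018]
```

Request:
send_rows --targets "-405 -210 0 60 0;-405 -210 0 60 0;-405 -210 0 60 0;-405 -210 0 60 0;-405 -210 0 60 0;-405 -210 0 60 0;-405 -210 0 60 0;-405 -210 0 60 0;-405 -210 0 60 0;-405 -210 0 60 0"

```text
time: 1.35
ee_pos: [0.5094, 0.1407, 0.2312]
tcp_rot: [-180.0, -0.0, 95.4]
wrist_force: [-0.2, 0.7, 0.4]
opening: 0.0854
grasp_force: 0.0
```

Run:
```python
from h import *
T=wpose();np.save("T1.npy",T);im=camera("wrist");cv2.imwrite("pics/w1raw.png",im);cv2.imwrite("pics/w1.png",cv2.resize(im,None,fx=1.42,fy=1.42))
o=bot.get_obs();print(o["ee_pos"],o["tcp_rot"],o["q"])
```

```text
[0.5093271  0.14090926 0.23136225] [-1.79993922e+02 -1.21555303e-02  9.54045735e+01] [1.54574872e+01 2.01246631e+00 6.97257400e+00 9.49639707e+01
 1.30299004e-02 1.00052913e+02]
```

View pics/w1.png

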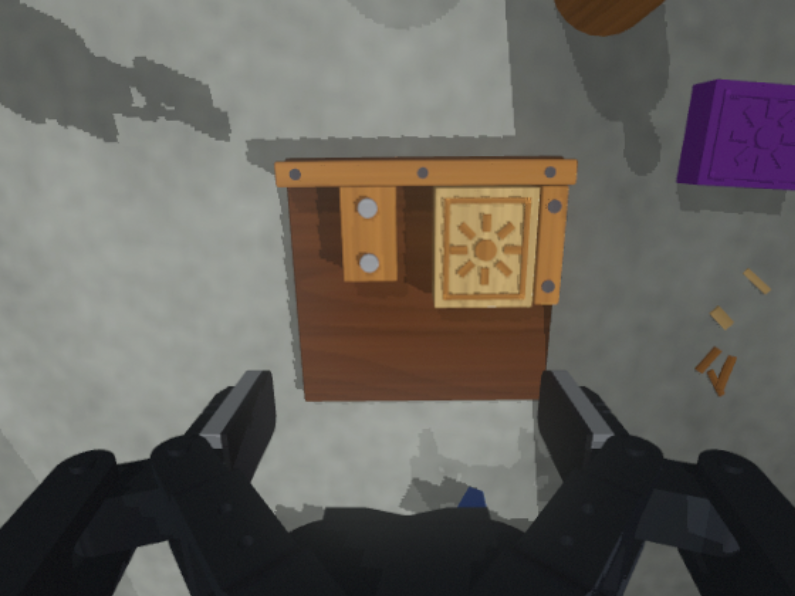

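Run:
```python
from h import *
T=np.load("T1.npy");m=camera_model("wrist")
f=lambda u,v,z=.045:at(m,np.array([u,v])/1.42,z,T)
P=dict(blTL=f(435,190),blBL=f(435,306),blBR=f(535,306),stTR=f(396,188),stBR=f(396.5,280),stTL=f(341,188),stBL=f(345,281),feB=f(560,303),railL=f(277,187),railR=f(575,185),bedBL=f(305,402,.015),bedBR=f(545,401,.015),bolt1=f(367,208,.05),bolt2=f(369,263,.05))
for k,p in P.items():print(k,np.round(p,4))
d=P["railL"]-P["railR"];print("yaw bed y",np.degrees(np.arctan2(d[1],d[0]))-90+360)
print("bolt yaw",np.degrees(np.arctan2(*(P['bolt1']-P['bolt2'])[[1,0]])))
yaw=np.radians(94.8);X=np.array([np.cos(yaw),np.sin(yaw)]);Y=np.array([-X[1],X[0]])
for k,p in P.items():print(k,np.round(1000*np.array([(p-P['stBR'])[:2]@X,(p-P['stBR'])[:2]@Y])))
```

```text
blTL [0.5254 0.1931 0.045 ]
blBL [0.5352 0.1067 0.045 ]
blBR [0.6117 0.1139 0.045 ]
stTR [0.4977 0.1918 0.045 ]
stBR [0.504  0.1244 0.045 ]
stTL [0.4587 0.1882 0.045 ]
stBL [0.4655 0.1199 0.045 ]
feB [0.6305 0.1182 0.045 ]
railL [0.4132 0.1847 0.045 ]
railR [0.6244 0.2065 0.045 ]
bedBL [ 0.4324 -0.0046  0.015 ]
bedBR [0.6469 0.0167 0.015 ]
bolt1 [0.4785 0.1764 0.05  ]
bolt2 [0.4828 0.1367 0.05  ]
yaw bed y 95.88294095650741
bolt yaw 96.17438100011776
blTL [ 67. -27.]
blBL [-20. -30.]
blBR [ -19. -106.]
stTR [68.  1.]
stBR [0. 0.]
stTL [67. 40.]
stBL [-1. 39.]
feB [ -17. -125.]
railL [68. 86.]
railR [  72. -127.]
bedBL [-123.   82.]
bedBR [-119. -133.]
bolt1 [54. 21.]
bolt2 [14. 20.]
```

Picture: the gap runs from the blank's edge at col 435 to the stop's edge at col 396. It is about 29 mm wide at bed yaw ≈96°, so one packer leaves about 14 mm, which the wedge can jam in. Next I look at the packers and the wedge.

Request:
send_rows --targets "-427 -50 0 0 0;-427 -50 0 0 0;-427 -50 0 0 0;-427 -50 0 0 0;-427 -50 0 0 0;-427 -50 0 0 0;-427 -50 0 0 0;-427 -50 0 0 0;-427 -50 0 0 0;-427 -50 0 0 0"

```text
time: 2.65
ee_pos: [0.5002, -0.2883, 0.2317]
tcp_rot: [180.0, 0.0, 95.4]
wrist_force: [0.5, -0.4, 0.7]
opening: 0.0853
grasp_force: 0.0
```

Run:
```python
from h import *
T=wpose();np.save("T2.npy",T);im=camera("wrist");cv2.imwrite("pics/w2.png",cv2.resize(im,None,fx=1.42,fy=1.42))
o=bot.get_obs();print(o["ee_pos"],o["tcp_rot"],o["q"])
```

```text
[ 0.5001792  -0.28844403  0.23173002] [1.79970135e+02 1.16371476e-02 9.54422269e+01] [-2.99751103e+01  8.79609569e+00  1.43198049e+01  9.54926265e+01
  7.82395649e-03  5.45826619e+01]
```

View pics/w2.png

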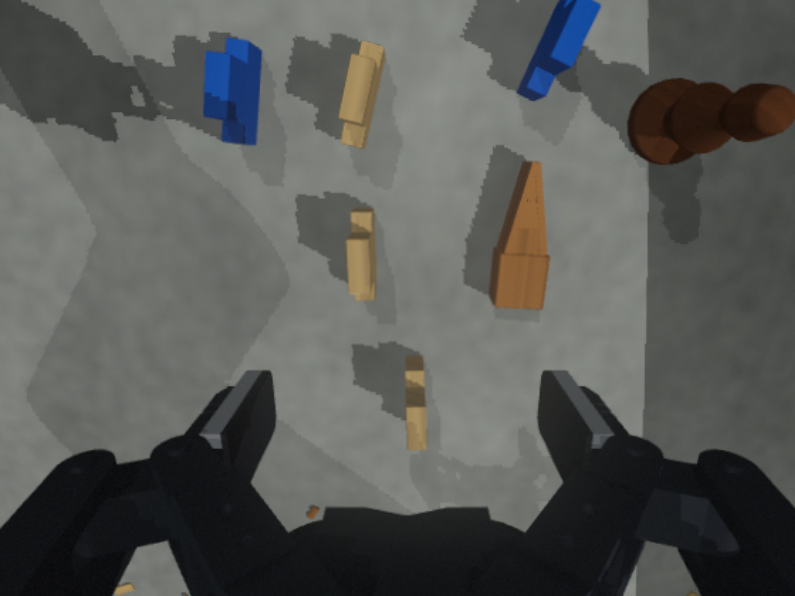

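The picture shows pale packers at (360,92), (360,255) and (416,405), blue lookalikes at (232,90) and (560,50), and the wedge with its tip at (532,163) and tail at (520,282). I choose the pale packer at (360,255), and check it and the wedge in a close crop.

Run:
```python
from h import *
im=cv2.imread("pics/w2.png")
c=im[150:325,330:570];cv2.imwrite("pics/c2.png",cv2.resize(c,None,fx=3.3,fy=3.3,interpolation=cv2.INTER_CUBIC))
```

```text
(no output)
```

View pics/c2.png

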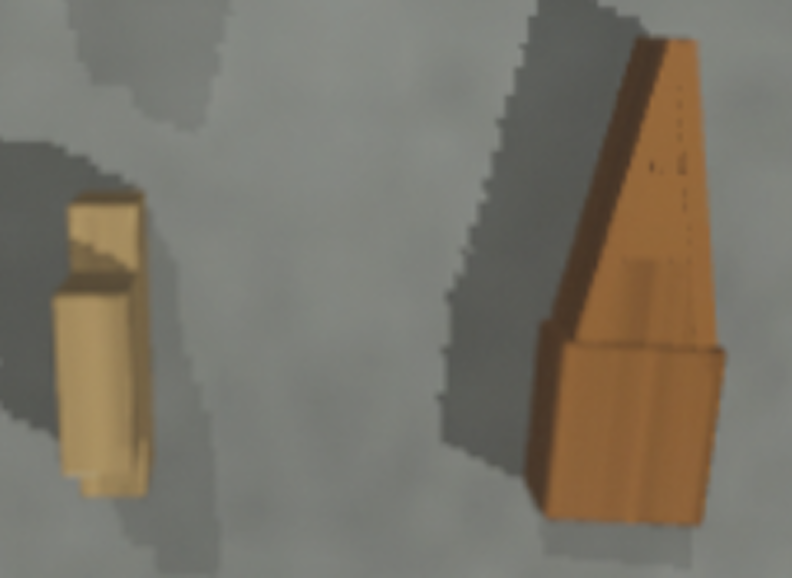

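Run:
```python
from h import *
T=np.load("T2.npy");m=camera_model("wrist")
px=lambda u,v:np.array([330+u/3.3,150+v/3.3])/1.42
f=lambda u,v,z:at(m,px(u,v),z,T)
def quad(n,c,z):
    q=[f(u,v,z) for u,v in c];print(n,np.round(np.mean(q,0),4),[round(1000*np.linalg.norm(q[i]-q[(i+1)%4]),1) for i in range(4)])
    d=(q[0]+q[1]-q[2]-q[3]);print(" yaw",np.degrees(np.arctan2(d[1],d[0])))
quad("packer",[(55,295),(131,291),(133,475),(63,474)],.066)
quad("tail",[(566,342),(723,350),(701,524),(546,520)],.03)
tip=f(682,39,.03);tc=np.mean([f(*c,.03) for c in[(566,342),(723,350),(701,524),(546,520)]],0)
d=tip-tc;print("wedge tip",tip,np.linalg.norm(d),np.degrees(np.arctan2(d[1],d[0])))
t=camera_model("top")
print("tri packer top",tri([ray(m,px(95,384),T),ray(t,np.array([543,334.5])/1.42,t["pose"])]))
```

```text
packer [ 0.4679 -0.2921  0.066 ] [np.float64(15.9), np.float64(40.0), np.float64(15.1), np.float64(39.0)]
 yaw 95.36508904795376
tail [ 0.594 -0.301  0.03 ] [np.float64(37.4), np.float64(43.4), np.float64(38.1), np.float64(44.2)]
 yaw 93.11975146509249
wedge tip [ 0.58945339 -0.20933427  0.03      ] 0.09178239546193961 92.86622763301575
tri packer top [ 0.46765762 -0.29276355  0.06384494]
```

Request:
send_rows --targets "-1 -32.5 0 0 60;-1 -32.5 60 0 60;-1 -32.5 120 0 60;-1 -32.5 160 0 60;-1 -32.5 185 0 60;-1 -32.5 194 0 60;-1 -32.5 194 0 60;-1 -32.5 194 0 255;-1 -32.5 194 0 255;-1 -32.5 194 0 255;-1 -32.5 194 0 255;-1 -32.5 194 0 255;-1 -32.5 194 0 255" --newtons 40

```text
time: 4.32
ee_pos: [0.4679, -0.2943, 0.038]
tcp_rot: [179.9, 0.0, 95.3]
wrist_force: [-1.0, -0.6, 5.4]
opening: 0.0148
grasp_force: 43.5
```

Request:
send_rows --targets "0 0 -60 0 255;0 0 -120 0 255;50 10 -122 -0.5 255;110 22 -122 -0.5 255;170 35 -122 -0.5 255;230 47 -122 -0.5 255;290 59 -122 -0.5 255;350 71 -122 -0.5 255;400 82 -122 -0.5 255;440 89.6 -122 -0.5 255;440 89.6 -112 -0.5 255;440 89.6 -92 -0.5 255;440 89.6 -92 -0.5 255;440 89.6 -92 -0.5 255"

```text
time: 6.08
ee_pos: [0.516, 0.1518, 0.1298]
tcp_rot: [180.0, 0.0, 95.8]
wrist_force: [-0.1, 0.6, -0.5]
opening: 0.0155
grasp_force: 42.7
```

Run:
```python
from h import *
T=wpose();np.save("T3.npy",T);im=camera("wrist");cv2.imwrite("pics/w3.png",cv2.resize(im,None,fx=1.42,fy=1.42))
o=bot.get_obs();print(o["ee_pos"],o["tcp_rot"])
```

```text
[0.51620165 0.15194494 0.13003342] [ 1.79954709e+02 -5.82929627e-03  9.57751400e+01]
```

View pics/w3.png

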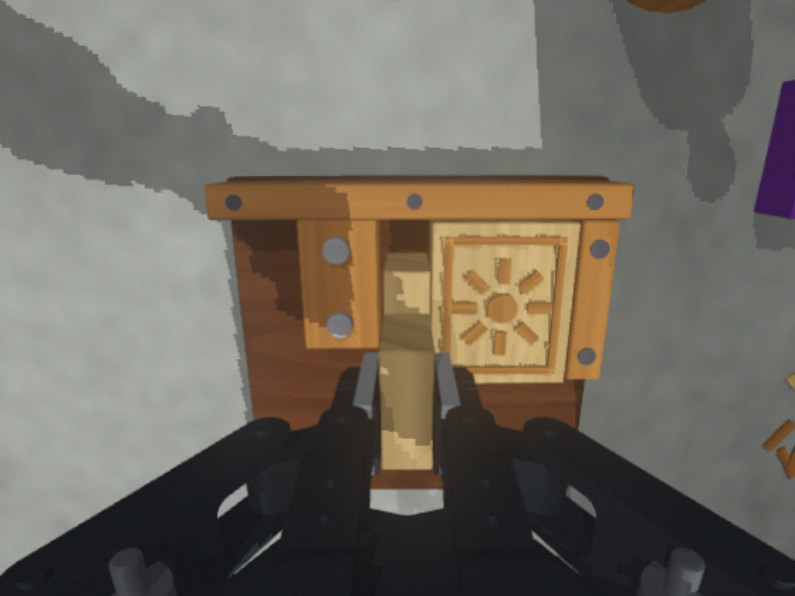

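The packer hangs over the gap. The stop's edge is at (379,285), the blank's edge at (432,300), and the packer's foot spans (386..429) at its far end (row 256).

Run:
```python
from h import *
T=np.load("T3.npy");m=camera_model("wrist")
f=lambda u,v,z=.045:at(m,np.array([u,v])/1.42,z,T)
Ti=np.linalg.inv(np.array(m["T_tool_cam"]))
a=[f(380,222),f(378,348),f(432,222),f(432,382)];zf=.130-.037+.032
b=[f(386,256,zf),f(429,256,zf),f(383,468,.157),f(433,468,.157),f(305,219)]
t=np.radians(95.8);X=np.array([np.cos(t),np.sin(t)]);Y=np.array([X[1],-X[0]])  # tool axes
p=np.array([.5162,.1519])
for q in a+b:print(np.round(1000*np.array([(q[:2]-p)@X,(q[:2]-p)@Y]),1))
```

```text
[ 42.  -12.8]
[-26.5 -15. ]
[42.  13.2]
[-47.1  14.8]
[42.  -6.4]
[42.   7.9]
[-16.6  -6.7]
[-16.6   8.5]
[ 43.5 -50.4]
```

Request:
send_rows --targets "-4 0 15 0 255;-4 0 35 0 255;-4 0 50 0 255;-4 0 63 0 255;-4 0 72 0 255;-4 0 76 0 255;-4 0 76 0 255;-4 0 76 0 255"

```text
time: 7.12
ee_pos: [0.5166, 0.1485, 0.0536]
tcp_rot: [180.0, -0.0, 95.8]
wrist_force: [0.3, -0.1, -0.4]
opening: 0.0153
grasp_force: 42.7
```

Request:
send_rows --targets "0 0 0 0 170;0 0 0 0 160;0 0 0 0 150;0 0 0 0 150;0 0 -20 0 150;0 0 -60 0 120;0 0 -110 0 60;0 0 -150 0 0;0 0 -177 0 0;0 0 -177 0 0;0 0 -177 0 0"

```text
time: 8.5
ee_pos: [0.5162, 0.1484, 0.2293]
tcp_rot: [-179.9, 0.0, 95.8]
wrist_force: [0.2, -0.2, -0.5]
opening: 0.085
grasp_force: 0.0
```

Run:
```python
from h import *
T=wpose();np.save("T4.npy",T);im=camera("wrist");cv2.imwrite("pics/w4.png",cv2.resize(im[90:300,180:440],None,fx=3,fy=2.85,interpolation=cv2.INTER_CUBIC))
o=bot.get_obs();print(o["ee_pos"],o["tcp_rot"])
```

```text
[0.5160118  0.14835468 0.22899123] [-1.79900479e+02  1.66854827e-02  9.58178194e+01]
```

View pics/w4.png

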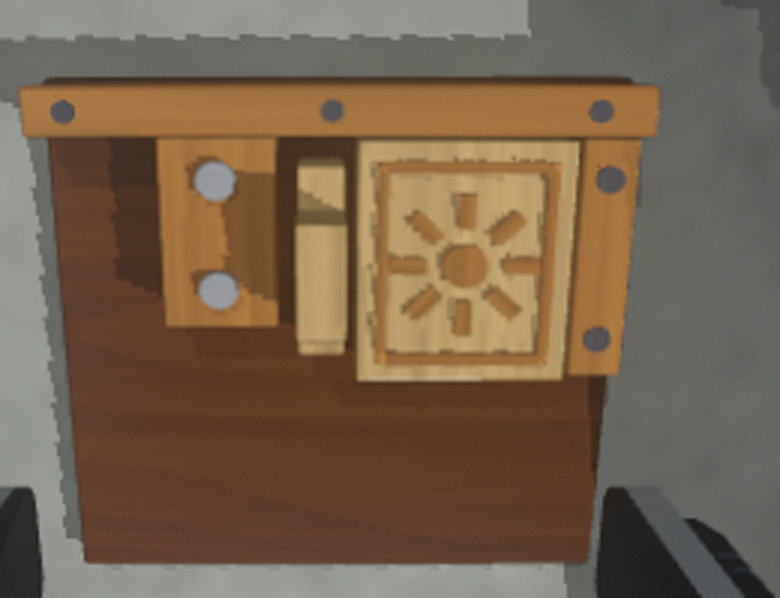

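The packer stands upright in the gap, with its foot spanning cols 297–345 between the stop's edge at 277 and the blank's edge at 357. I will regrasp it and push it, with the blank, over to the fence side so the wedge tip has room to enter. First I measure the offsets.

Run:
```python
from h import *
T=np.load("T4.npy");m=camera_model("wrist")
f=lambda u,v,z=.045:at(m,np.array([180+u/3,90+v/2.85]),z,T)
t=np.radians(95.8);X=np.array([np.cos(t),np.sin(t)]);Y=np.array([X[1],-X[0]])
p=np.array([.5162,.1484])
for n,u,v,z in [("stT",277,140,.045),("stB",277,326,.045),("blT",357,143,.045),("blB",358,381,.045),("blBR",563,380,.045),("blTR",579,143,.045),("feT",581,145,.045),("feB",568,374,.045),("rail",300,136,.045),("ftTL",297,163,.047),("ftTR",344,163,.047),("ftBL",297,352,.047),("ftBR",345,352,.047),("tabTL",297,224,.081),("tabTR",346,224,.081),("tabBL",298,342,.081),("tabBR",345,342,.081),("bedL",85,562,.015),("bedR",588,562,.015)]:
    q=f(u,v,z);print(n,np.round(q[:2],4),np.round(1000*np.array([(q[:2]-p)@X,(q[:2]-p)@Y]),1))
```

```text
stT [0.4981 0.1921] [ 45.3 -13.6]
stB [0.5043 0.1237] [-23.3 -14.3]
blT [0.5249 0.1938] [44.3 13.3]
blB [0.5355 0.1049] [-45.2  14.8]
blBR [0.6096 0.113 ] [-44.7  89.4]
blTR [0.5994 0.2018] [44.7 88.2]
feT [0.6002 0.2012] [44.  88.9]
feB [0.611  0.1156] [-42.2  91. ]
rail [0.5056 0.1943] [46.7 -5.9]
ftTL [0.5055 0.185 ] [37.5 -6.9]
ftTR [0.5213 0.1866] [37.5  8.9]
ftBL [0.5123 0.1149] [-32.9  -7.2]
ftBR [0.5294 0.1167] [-32.9   9.9]
tabTL [0.5078 0.1694] [21.8 -6.2]
tabTR [0.5228 0.171 ] [21.8  8.8]
tabBL [0.512  0.1297] [-18.2  -6.1]
tabBR [0.5269 0.1312] [-18.1   8.9]
bedL [ 0.4325 -0.0034] [-142.6  -98.6]
bedR [0.6451 0.0186] [-142.1  115.1]
```

Request:
send_rows --targets "2 1 50 0 100;2 1 100 0 120;2 1 140 0 140;2 1 165 0 140;2 1 174 0 140;2 1 174 0 140;2 1 174 0 255;2 1 174 0 255;2 1 174 0 255;2 1 174 0 255;2 1 174 -0.5 255;8 1 174 -0.5 255;8 3 174 -0.5 255;8 5 174 -0.5 255;8 6 174 -0.5 255;8 6 174 -0.5 255" --newtons 30

```text
time: 10.55
ee_pos: [0.5212, 0.1571, 0.0574]
tcp_rot: [-180.0, -0.0, 96.3]
wrist_force: [-5.5, -1.3, 9.8]
opening: 0.0157
grasp_force: 34.9
```

Request:
send_rows --targets "0 0 0 0 190;0 0 0 0 170;0 0 0 0 155;0 0 0 0 150;0 0 -25 0 150;0 0 -70 0 120;0 0 -110 0 60;0 0 -150 0 0;0 0 -175 0 0;0 0 -175 0 0;0 0 -175 0 0"

```text
time: 11.92
ee_pos: [0.5213, 0.1569, 0.2302]
tcp_rot: [-179.9, 0.0, 96.3]
wrist_force: [-1.3, 0.3, -0.4]
opening: 0.0855
grasp_force: 0.0
```

Run:
```python
from h import *
T=wpose();np.save("T5.npy",T);im=camera("wrist");cv2.imwrite("pics/w5.png",cv2.resize(im[90:300,180:440],None,fx=3,fy=2.85,interpolation=cv2.INTER_CUBIC))
o=bot.get_obs();print(o["ee_pos"],o["tcp_rot"])
```

```text
[0.52115221 0.15689435 0.22992976] [-1.79896464e+02  1.94657808e-02  9.63176136e+01]
```

View pics/w5.png

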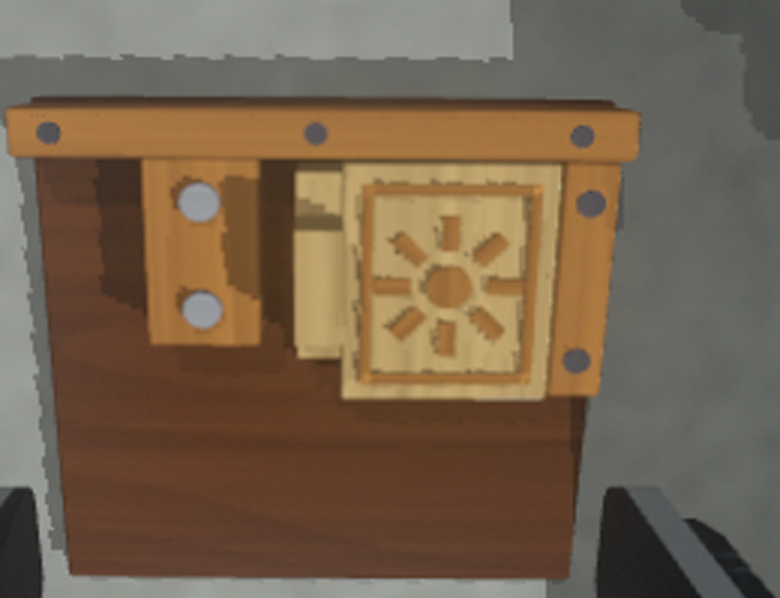

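The packer is now against the blank. The slot runs from col 260 to 295, about 12 mm.

Run:
```python
from h import *
T=np.load("T5.npy");m=camera_model("wrist")
f=lambda u,v,z=.045:at(m,np.array([180+u/3,90+v/2.85]),z,T)[:2]
a,b=f(259.5,164),f(261,345)
c,d=f(295,170,.047),f(296,358,.047);e=[f(343,165),f(342,399),f(561,165),f(546,398),f(600,395),f(621,165)]
yaw=lambda p,q:np.degrees(np.arctan2(*(p-q)[::-1]))
print("yaws stop,packer,blank,blankR,fence",yaw(a,b),yaw(c,d),yaw(e[0],e[1]),yaw(e[2],e[3]),yaw(e[5],e[4]))
t=np.radians(96);X=np.array([np.cos(t),np.sin(t)]);Y=np.array([-X[1],X[0]])
print("stop mouth",b,"slot",[(a-c)@Y*1000,(b-d)@Y*1000],"mouth to packer end",(d-b)@X*1000)
mid=b-Y*((b-d)@Y)/2;print("mid mouth",mid)
for s in(-160,-140,-105,-75):print(s,mid+X*s/1000)
```

```text
yaws stop,packer,blank,blankR,fence 95.85812353280129 96.29400365117455 96.58549145596979 97.00071456846678 96.53124013821181
stop mouth [0.50464062 0.12380656] slot [np.float64(12.099991838868773), np.float64(12.629902825421881)] mouth to packer end -4.419361728418048
mid mouth [0.51092097 0.12446666]
-160 [ 0.52764553 -0.03465685]
-140 [ 0.52555496 -0.01476641]
-105 [0.52189646 0.02004186]
-75 [0.51876061 0.04987751]
```

Request:
send_rows --targets "-60 3 0 0 0;-120 6 0 0 0;-180 9 0 0 0;-240 11 0 0 0;-300 14 0 0 0;-360 17 0 0 0;-410 20 0 0 0;-463 22 0 3.3 0;-463 22 0 3.3 0;-463 22 60 3.3 0;-463 22 115 3.3 0;-463 22 160 3.3 0;-463 22 200 3.3 0;-463 22 215 3.3 0;-463 22 222 3.3 0;-463 22 222 3.3 0"

```text
time: 13.98
ee_pos: [0.5948, -0.3008, 0.0103]
tcp_rot: [179.9, 0.0, 93.0]
wrist_force: [0.2, 0.6, 0.6]
opening: 0.0857
grasp_force: 0.0
```

Request:
send_rows --targets "0 0 1 0 255;0 0 1 0 255;0 0 1 0 255;0 0 1 0 255;0 0 1 0 255;0 0 1 0 255;0 0 1 0 255;0 0 1 0 255" --newtons 60

```text
time: 14.98
ee_pos: [0.5948, -0.3011, 0.0093]
tcp_rot: [179.9, 0.0, 93.0]
wrist_force: [0.3, -0.7, 5.8]
opening: 0.039
grasp_force: 61.3
```

Request:
send_rows --targets "0 0 -50 0 255;0 0 -110 0 255;0 0 -150 0 255;50 -9 -150 0 255;105 -18 -150 0 255;160 -28 -150 0 255;215 -38 -150 -3.2 255;265 -47 -150 -3.2 255;300 -53 -150 -3.2 255;314.5 -55 -150 -3.2 255;314.5 -55 -110 -3.2 255;314.5 -55 -60 -3.2 255;314.5 -55 -50 -3.2 255;314.5 -55 -50 -3.2 255"

```text
time: 16.73
ee_pos: [0.523, 0.01, 0.0588]
tcp_rot: [-180.0, 0.0, 96.2]
wrist_force: [0.3, 0.1, -0.8]
opening: 0.0383
grasp_force: 60.5
```

Run:
```python
from h import *
T=wpose();np.save("T6.npy",T);im=camera("wrist");cv2.imwrite("pics/w6.png",cv2.resize(im,None,fx=1.42,fy=1.42))
o=bot.get_obs();print(o["ee_pos"],o["tcp_rot"])
```

```text
[0.5236464  0.0100762  0.05985994] [1.79915395e+02 1.08303082e-02 9.61894478e+01]
```

View pics/w6.png

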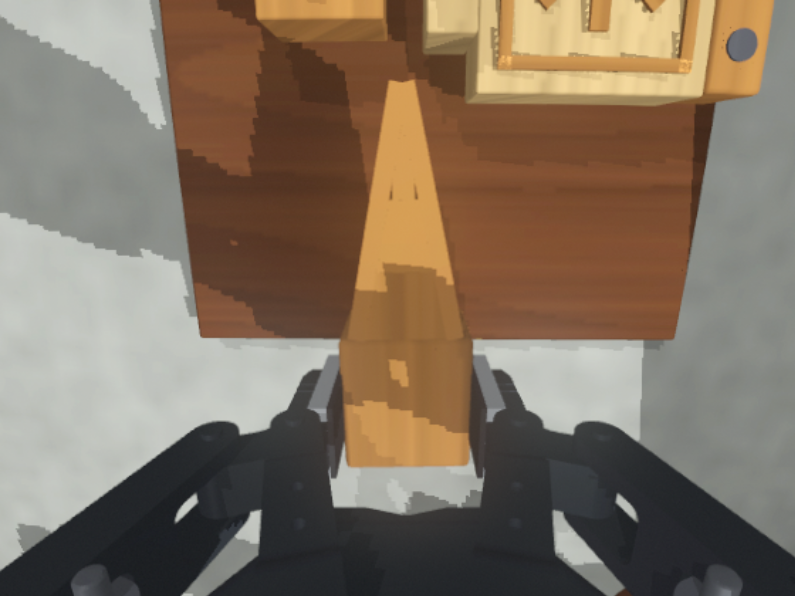

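The wedge is held straight, its tip at (388..416, 82). The slot lies between the stop's edge at 386 and the packer's edge at 424.

Run:
```python
from h import *
T=np.load("T6.npy");m=camera_model("wrist")
t=np.radians(96.2);X=np.array([np.cos(t),np.sin(t)]);Y=np.array([X[1],-X[0]]);p=np.array([.5233,.0101])
for n,u,v,z in[("tipL",388,82,.08),("tipR",416,82,.08),("tailL",341,340,.08),("tailR",471,340,.08),("tailBL",346,465,.08),("tailBR",470,465,.08),("stop",386,15,.045),("pack",424,30,.047),("stopC",386,12,.045)]:
    q=at(m,np.array([u,v])/1.42,z,T)[:2];print(n,np.round(1000*np.array([(q-p)@X,(q-p)@Y]),1))
```

```text
tipL [91.7 -4.4]
tipR [91.7  2.5]
tailL [ 22.8 -18.7]
tailR [22.9 18.9]
tailBL [-20.3 -19. ]
tailBR [-20.2  20.6]
stop [116.1  -6.2]
pack [111.4   5.5]
stopC [117.   -6.2]
```

Request:
send_rows --targets "0 0.5 15 0 255;0 0.5 28 0 255;0 0.5 34.5 0 255;0 0.5 34.5 0 255;8 0.5 34.5 0 255;16 0.5 34.5 0 255;22 0.5 34.5 0 255;26 0.5 34.5 0 255;29 0.5 34.5 0 255;32 0.5 34.5 0 255;34 0.5 34.5 0 255;34 0.5 34.5 0 255"

```text
time: 18.27
ee_pos: [0.52, 0.0448, 0.0243]
tcp_rot: [179.9, 0.0, 96.2]
wrist_force: [0.3, -1.2, 6.3]
opening: 0.0389
grasp_force: 61.3
```

Request:
send_rows --targets "1 0 0 0 255;2 0 0 0 255;3 0 0 0 255;4 0 0 0 255;5 0 0 0 255;6 0 0 0 255;6 0 0 0 255"

```text
time: 19.15
ee_pos: [0.5193, 0.0504, 0.0243]
tcp_rot: [179.9, 0.0, 96.2]
wrist_force: [-0.6, -3.9, 5.8]
opening: 0.039
grasp_force: 61.4
```

Request:
send_rows --targets "1 0 0 0 255;2 0 0 0 255;3 0 0 0 255;3 0 0 0 255;3 0 0 0 255"

```text
time: 19.77
ee_pos: [0.519, 0.052, 0.0243]
tcp_rot: [180.0, 0.2, 96.2]
wrist_force: [0.7, -11.3, 7.7]
opening: 0.0388
grasp_force: 61.5
```

Request:
send_rows --targets "1 0 0 0 255;2 0 0 0 255;3 0 0 0 255;4 0 0 0 255;4 0 0 0 255;4 0 0 0 255"

```text
time: 20.52
ee_pos: [0.5188, 0.0529, 0.0243]
tcp_rot: [180.0, 0.6, 96.0]
wrist_force: [1.3, -28.5, 7.2]
opening: 0.0386
grasp_force: 61.7
```

The push force rose to 28 N with almost no travel, so the wedge has jammed. One last look before handing in.

Run:
```python
from h import *
im=camera("wrist");cv2.imwrite("pics/w7.png",cv2.resize(im,None,fx=1.42,fy=1.42))
o=bot.get_obs();print(o["ee_pos"],o["wrist_force"],o["grasp_force"])
```

```text
[0.5187652  0.05287602 0.02431395] [  0.86854746 -29.10113443   7.30750606] 61.65309548377991
```

View pics/w7.png

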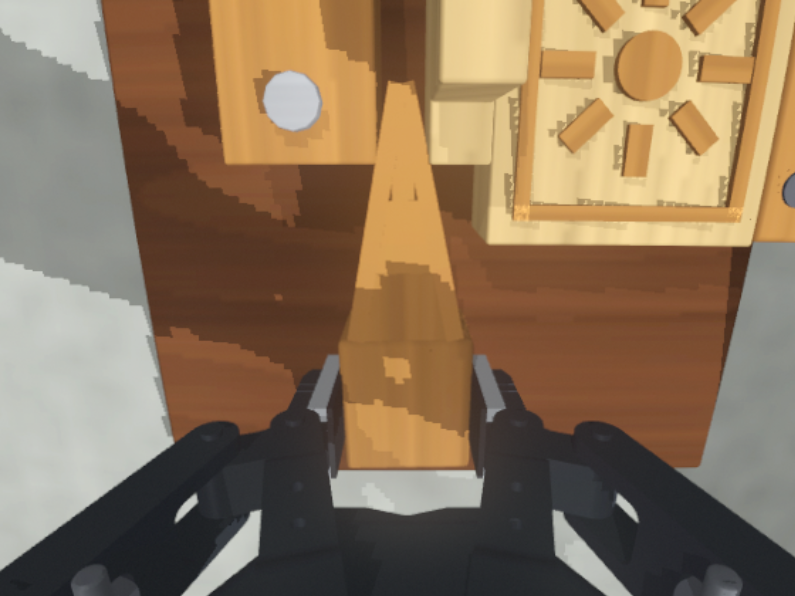

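The wedge touches both the stop at (376,162) and the packer at (429,162). The packer is flat on the blank, so I hand the job in.

```bash
python3 -c "
from h import *
print(ticket.job_done())"
```

```text
the job is handed in; nothing more can be done
None
```

I handed the job in at about 21 s of the 72 s; no verdict came back. One packer stands against the blank, and the wedge is jammed about 18 mm into the gap, still gripped and pressed in at about 29 N.

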